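Pull the wide spacer plate out of the fixture

TASK

The aluminium fixture on the lab cart has to be cleared for the next set-up: pull the wide dark steel spacer plate up out of its narrow gap by its exposed top edge and put it into the open parts bin, lowering it in rather than dropping it from above the bin. Leave the narrow strip and the round pin standing in their gaps.

Things in the scene. Friction and masses are not known exactly. Their poses are not given: they have to be found in the camera images.
- plate_center (a point): Centre of the wide dark steel spacer plate to remove: 54 mm wide (its x), 12 mm thick (its y), 80 mm high (z up), 0.3 to 0.5 kg. It stands loose in one of three parallel gaps of an aluminium fixture fixed to the table. Its gap runs along its x: 15 mm wide, 100 mm long, ends open; gap floor 10 mm, block tops 55 mm above the table, so the plate's top 35 mm (up to 90 mm) is exposed.
- strip_center (a point): Centre of the narrow dark steel strip that must stay: 28 mm wide (its x), 12 mm thick (its y), 80 mm high (z up). It stands loose in another gap of the same fixture, its top also 90 mm above the table. The three gaps lie side by side, 65 mm centre to centre across their length; which part stands in which gap varies.
- pin_center (a point): Centre of the round dark steel pin that must stay: 12 mm diameter, 80 mm high (z up), on a hidden foot 34 mm long. It stands loose in the remaining gap of the same fixture, its top also 90 mm above the table.
- bin_in (a point): Centre of the inner floor of the open, empty blue plastic parts bin, fixed to the table in front of the robot: outside 140 mm (its x) by 190 mm (its y) by 45 mm high (z up), walls and floor 4 mm, so the rim is 41 mm above this point.
Not all that is in view belongs to the job. Leave any green look-alike of the part that bears bin_in alone.

How it is judged (in metres and radians):
On the way:
1. the wide plate is pulled up, clear of the fixture (height (world z) of plate_center above 0.1 m), for 0.1 s.
At the end, for the whole second after the job is handed in: The wide plate lies, leans or stands inside the bin (its centre between the walls and less than 45 mm above the bin's floor), released and at rest; the strip and the pin still stand in their gaps, each within 15 mm of where it was (x of plate_center in the frame of bin_in between -0.066 and 0.066 m and y of plate_center in the frame of bin_in between -0.091 and 0.091 m and z of plate_center in the frame of bin_in below 0.045 m and linear speed of plate below 0.03 m/s and distance of each of strip_center, pin_center from where it was at the start of the episode below 0.015 m); the robot touches nothing.
It fails at once if the wide plate is dropped or thrown: near the bin it moves faster than 1.2 m/s (a free fall of about 70 mm) (horizontal distance between plate_center and bin_in below 0.15 m and height (world z) of plate_center below 0.12 m and linear speed of plate above 1.2 m/s).
It fails at once if the strip or the pin is pulled out or knocked over (its centre moves more than 20 mm) (distance of any of strip_center, pin_center from where it was at the start of the episode above 0.02 m).
It also fails if it takes over 43 s, if anything falls off the work surface, if the arm or the gripper's body presses on something with over 40 N, if the wrist force passes 120 N, or if a joint passes its speed limit or range.

ROBOT

A 6-joint arm with a two-finger parallel gripper is mounted at the origin on the work surface. World frame = base frame: x ahead of the robot, y to its left, z up, the work surface at z = 0. Lengths are in mm, angles in rad, forces in N, time in s.
With the tool pointing down it reaches from about 275 to 1000 mm from the base axis. Payload 8.4 kg.
Tool frame: the origin (TCP) lies at the very end of the fingers, on their centre line; the grasp point (between the pads) lies 19 mm behind it; z points along the fingers, y is the direction in which the jaws open and shut (so a half turn about z gives the same grasp; the last joint's range is limited). The gripper opens to 85 mm and grips with 20 to 120 N. Pads are 22 mm wide; open, the fingers measure 114 mm over their backs; the gripper's body (76 mm by 85 mm) begins 54 mm behind the grasp point. The pads swing forward as they close: fully open they stand 13 mm farther back than shut.
Start: joints at [1.11, 0.353, 1.633, -0, 1.155, -0.002], TCP at [276.794, 560.368, 231.281] pointing down, gripper open.
Joint ranges: [-2.63, 2.63], [-0.92, 2.1], [0.06, 2.66], [-1.3, 4.44], [0, 2.69], [-3.02, 3.02]. Speed limits (rad/s): [2.22, 2.22, 2.79, 3.14, 3.14, 3.14].

INTERFACE

Orientations are given as [roll, pitch, yaw] about the fixed x, y, z axes, in that order (R = Rz(yaw) Ry(pitch) Rx(roll)).
In Python, from rig import r gives the robot as it stands.
- The arm moves only by the tool jog_arm, never from a script. Its argument "increments" is text: rows parted by semicolons, each of 7 numbers parted by spaces: the shift along the tool's x, y, z in cm, then the turn, a rotation vector about the tool's x, y, z in rad, then the opening, from -1 (shut) to 1 (fully open). A call has exactly 8 rows; each row shifts and turns the commanded pose from where the row before left it, along the tool's axes as they then stand; what a row does not reach is not made up. A row lasts 1/10 s, in which the tool goes at most 50 mm and 8.59 degrees, less where a joint would pass 70% of its speed; a pose out of reach is approached as far as the arm can. A call with a gripper value outside its range is refused whole. The fingers move at their own pace and stop on an object; "squeeze" is the grip in N (left out, the last holds). Time passes only in rows, so rows that do not move let the fingers close, or fill a call up. It gives the time, the measured TCP pose, the force and the opening at its end, in the units of the state.
- r.sense(): the state, without advancing time (a new reading comes with each control period).
- r.grab_frame(name): name is "side" or "top" or "wrist"; returns the picture (384x512x3 uint8, red, green, blue); there is no depth.
- r.camera_info(name): a dict with "K" (3x3 intrinsics, pixels), "dist_coeffs" ([k1, k2, p1, p2, k3] as OpenCV has them; the pictures are not rectified), "rvec" (rotation vector, rad) and "tvec" (3), from world to camera coordinates, as OpenCV has them. Camera axes: x right, y down, z forward; pixel columns grow to the right and rows downward; lengths in mm; the calibration is good to about 2 mm. A picture is of the moment at which its call begins: read the wrist's pose just before it. camera_info takes no time and is no camera call; for the wrist camera it gives the pose at the moment of the call.
- r.sign_off(): hands the job in, once; it reports no verdict.
The state is a dict: "clock": time; "qpos": joint angles; "qvel": joint speeds; "joint_efforts": joint torques, N m; "eef_pos": TCP position; "tcp_rot": TCP orientation; "contact_force": force on the tool from outside, world axes, zero at the start; "wrist_torque": the same for the moment, N m; "opening": opening from 0.0 (shut) to 1.0 (fully open).
Only numpy, scipy, OpenCV 4.12 (cv2) and the standard library are available. Lean on these libraries where they do the work, as an engineer would, in place of code of your own. Each camera call takes 0.05 s, during which the arm holds its last target.

## Working session

There is one attempt and no reset: what is moved stays moved. The work goes in short steps, Python scripts to look and compute and a tool call to move; the robot and the scene stay as the last step left them, time stands still between calls to the robot, and variables do not carry over. Pictures are saved under pics/ and viewed, and the job is handed in when it is done.

Besides the shell and the picture viewer there is one more tool, called after "Call:" as name(argument=value, ...) on one line, values as JSON. jog_arm: Moves the arm, as the interface text tells. Its arguments: {"type":"object","properties":{"increments":{"type":"string"},"squeeze":{"type":"number"}},"required":["increments"]}

```bash
mkdir -p pics
python3 - <<'E'
from rig import r
import cv2
s=r.sense();print({k:s[k] for k in('clock','eef_pos','tcp_rot','opening')})
for n in('top','side','wrist'):
    c=r.camera_info(n);im=r.grab_frame(n);cv2.imwrite(f'pics/{n}0.png',im[:,:,::-1])
    print(n,c)
E
```

```text
{'clock': 0.0, 'eef_pos': array([276.59504897, 559.92103542, 230.55409694]), 'tcp_rot': array([-3.14016456e+00, -3.38386570e-05,  2.68273953e+00]), 'opening': 1.0003885746192875}
top {'K': array([[406.74956153,   0.        , 253.3534648 ],
       [  0.        , 406.74956153, 188.23419731],
       [  0.        ,   0.        ,   1.        ]]), 'dist_coeffs': array([0.03592412, 0.        , 0.        , 0.        , 0.        ]), 'rvec': array([ 2.14721317, -2.11244326,  0.13690317]), 'tvec': array([ -87.70880532,  430.60356996, 1042.73451071])}
side {'K': array([[363.1190911 ,   0.        , 249.97673978],
       [  0.        , 363.1190911 , 201.29866563],
       [  0.        ,   0.        ,   1.        ]]), 'dist_coeffs': array([0.00368375, 0.        , 0.        , 0.        , 0.        ]), 'rvec': array([ 0.49345209, -2.5266766 ,  1.43885366]), 'tvec': array([390.5191503 , 185.97522024, 682.92759124])}
wrist {'K': array([[303.55598174,   0.        , 262.39177948],
       [  0.        , 303.55598174, 194.76065485],
       [  0.        ,   0.        ,   1.        ]]), 'dist_coeffs': array([-0.03419021,  0.        ,  0.        ,  0.        ,  0.        ]), 'rvec': array([-2.4707392 , -1.53516894, -0.20128548]), 'tvec': array([-623.68907738,  -34.56341823,  378.04949187])}
```

View pics/top0.png

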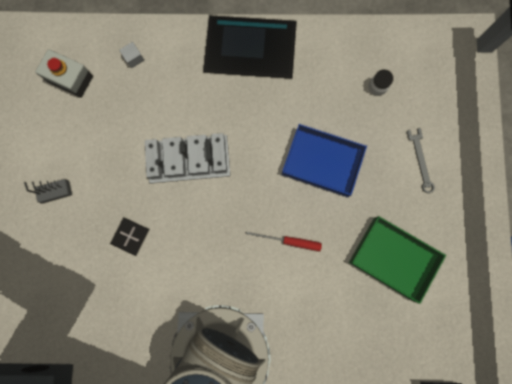

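View pics/side0.png

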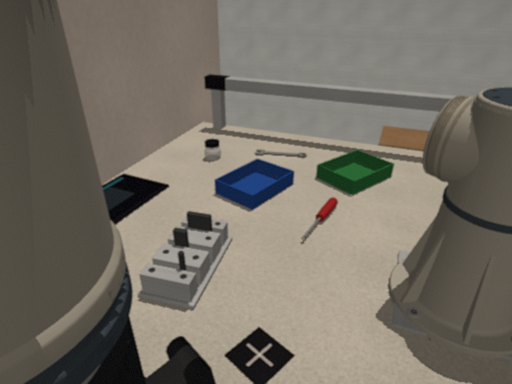

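View pics/wrist0.png

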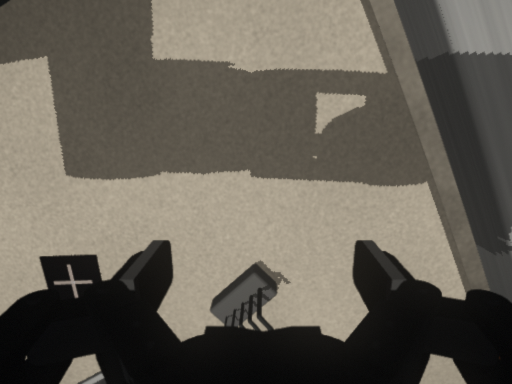

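The side view shows three dark parts: the wide one at (200,221), a narrow one at (181,238) and the pin at (182,260). The blue bin is at (255,183) and the green look-alike at (355,172). In the top view the fixture is at (187,158), the blue bin at (324,160) and the green one at (397,258). Next I'll take close crops.

Run:
```python
import cv2
import numpy as np
t=cv2.imread('pics/top0.png');s=cv2.imread('pics/side0.png')
a=cv2.resize(t[125:190,135:240],None,fx=7,fy=7,interpolation=cv2.INTER_CUBIC);cv2.imwrite('pics/ct.png',a)
a=cv2.resize(s[200:310,135:240],None,fx=5,fy=5,interpolation=cv2.INTER_CUBIC);cv2.imwrite('pics/cs.png',a)
```

```text
(no output)
```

View pics/ct.png

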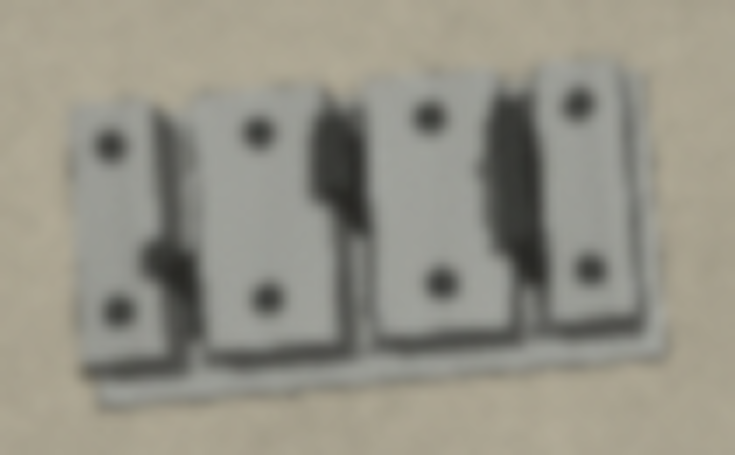

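View pics/cs.png

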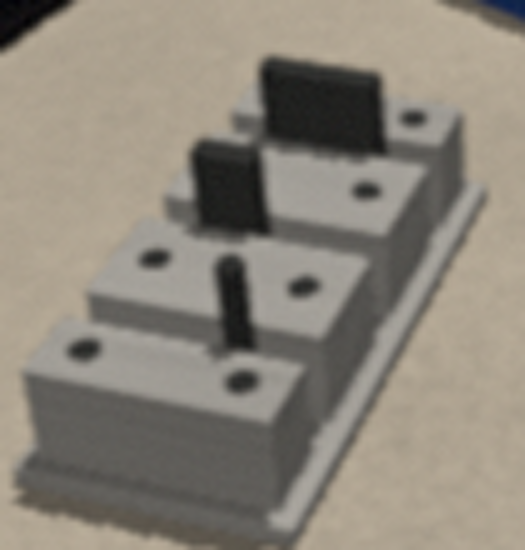

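The choice is clear: the plate is the widest dark slab, in the gap nearest the blue bin (top crop (515,175), top image about (208,150)). The strip is in the middle gap and the pin in the far one. Next I'll measure.

```bash
cat > h.py <<'E'
import numpy as np, cv2
from rig import r
def ray(c,uv):
    p=cv2.undistortPoints(np.array(uv,float).reshape(-1,1,2),c['K'],c['dist_coeffs']).reshape(-1,2)
    R=cv2.Rodrigues(c['rvec'])[0];d=np.c_[p,np.ones(len(p))]@R;o=-R.T@np.array(c['tvec']).ravel();return o,d
def onz(c,uv,z):
    o,d=ray(c,uv);return o+d*((z-o[2])/d[:,2])[:,None]
def proj(c,P):return cv2.projectPoints(np.array(P,float),c['rvec'],np.array(c['tvec']),c['K'],c['dist_coeffs'])[0].reshape(-1,2)
E
python3 - <<'E'
from h import *
np.set_printoptions(precision=1,suppress=True)
ct=r.camera_info('top');cs=r.camera_info('side')
t=cv2.imread('pics/top0.png')
h=np.array([(110,146),(119,311),(259,132),(267,298),(431,118),(443,284),(578,104),(591,269)])/7+[135,125]-.43
H=onz(ct,h,55);print('holes top\n',H)
hs=np.array([(84,349),(242,381),(154,257),(303,286),(367,190),(413,118)])/5+[135,200]-.4
print('holes side\n',onz(cs,hs,55))
pt=np.array([(263,60),(380,75)])/5+[135,200]-.4
print('plate top side view\n',onz(cs,pt,90))
pt=np.array([(508,92),(497,245),(525,90),(530,240)])/7+[135,125]-.43
print('plate top top view\n',onz(ct,pt,90))
for n,c in(('top',ct),('side',cs)):
    im=cv2.imread(f'pics/{n}0.png').astype(int)
    m=((im[:,:,0]-im[:,:,2]>40)&(im[:,:,0]-im[:,:,1]>20)).astype(np.uint8)
    cn=max(cv2.findContours(m,0,1)[0],key=cv2.contourArea)
    q=cv2.approxPolyDP(cv2.convexHull(cn),4,True).reshape(-1,2);print(n,q.tolist());print(onz(c,q,45))
E
```

```text
holes top
 [[538.7 192.7  55. ]
 [475.5 185.8  55. ]
 [544.9 136.7  55. ]
 [481.2 130.7  55. ]
 [551.2  72.   55. ]
 [487.4  65.   55. ]
 [557.3  16.6  55. ]
 [493.9   9.8  55. ]]
holes side
 [[541.1 193.5  55. ]
 [477.4 186.4  55. ]
 [547.7 137.2  55. ]
 [483.6 130.8  55. ]
 [490.   65.6  55. ]
 [496.3  10.1  55. ]]
plate top side view
 [[551.6  40.1  90. ]
 [499.2  31.8  90. ]]
plate top top view
 [[551.8  38.1  90. ]
 [494.7  40.1  90. ]
 [552.6  31.9  90. ]
 [496.7  28.2  90. ]]
top [[360, 150], [350, 194], [283, 172], [298, 128]]
[[ 535.6 -359.1   45. ]
 [ 418.5 -331.1   45. ]
 [ 474.2 -158.    45. ]
 [ 593.9 -196.9   45. ]]
side [[292, 171], [290, 184], [252, 208], [216, 189], [216, 179], [256, 160]]
[[ 422.8 -327.6   45. ]
 [ 404.8 -247.7   45. ]
 [ 454.4  -93.7   45. ]
 [ 579.  -147.    45. ]
 [ 605.3 -199.1   45. ]
 [ 548.5 -360.9   45. ]]
```

```bash
cat >> h.py <<'E'
from scipy.spatial.transform import Rotation as Ro
def plan(tgt,yaw,n,step=None):
    s=r.sense();p=np.array(s['eef_pos']);R0=Ro.from_euler('xyz',s['tcp_rot']);R1=Ro.from_euler('xyz',[np.pi,0,yaw])
    rv=(R0.inv()*R1).as_rotvec();d=(np.array(tgt)-p)/n
    print('pos',p.round(1),'rot',np.round(s['tcp_rot'],3),'F',np.round(s['contact_force'],1),'open',round(s['opening'],3),'t',s['clock'],'dist/row',np.linalg.norm(d).round(1),'turn/row',(rv/n).round(3))
    R=R0
    for i in range(n):
        print((R.inv().apply(d)/10).round(2));R=R*Ro.from_rotvec(rv/n)
E
python3 - <<'E'
from h import *
np.set_printoptions(precision=3,suppress=True)
ct=r.camera_info('top')
im=cv2.imread('pics/top0.png')
hsv=cv2.cvtColor(im,cv2.COLOR_BGR2HSV)
m=cv2.inRange(hsv,(105,90,20),(130,255,255))
m=cv2.morphologyEx(m,cv2.MORPH_OPEN,np.ones((3,3)))
m[:110]=0
cn=max(cv2.findContours(m,0,1)[0],key=cv2.contourArea)
q=cv2.boxPoints(cv2.minAreaRect(cn));P=onz(ct,q,45)
print(q,P,np.linalg.norm(P-np.roll(P,-1,0),axis=1),P.mean(0))
a=im.copy();cv2.polylines(a,[q.astype(int)],True,(0,0,255),1)
cv2.imwrite('pics/bin.png',cv2.resize(a[110:210,265:385],None,fx=5,fy=5))
plan([524,36.5,190],3.248,16)
E
```

```text
[[281.2 173.4]
 [297.8 123.6]
 [366.5 146.5]
 [349.9 196.3]] [[ 470.37  -153.279   45.   ]
 [ 606.01  -196.339   45.   ]
 [ 545.182 -376.211   45.   ]
 [ 412.518 -330.768   45.   ]] [142.311 189.878 140.231 186.68 ] [ 508.52  -264.149   45.   ]
pos [276.6 560.1 230.7] rot [-3.141 -0.     2.683] F [ 1.   1.  -0.4] open 1.005 t 0.15 dist/row 36.3 turn/row [-0.    -0.    -0.035]
[-2.84 -2.25  0.26]
[-2.75 -2.35  0.26]
[-2.67 -2.44  0.26]
[-2.58 -2.54  0.26]
[-2.49 -2.63  0.26]
[-2.4  -2.71  0.26]
[-2.3  -2.8   0.26]
[-2.2  -2.87  0.26]
[-2.1  -2.95  0.26]
[-1.99 -3.02  0.26]
[-1.88 -3.09  0.26]
[-1.77 -3.16  0.26]
[-1.66 -3.22  0.26]
[-1.54 -3.27  0.26]
[-1.43 -3.33  0.25]
[-1.31 -3.37  0.25]
```

View pics/bin.png

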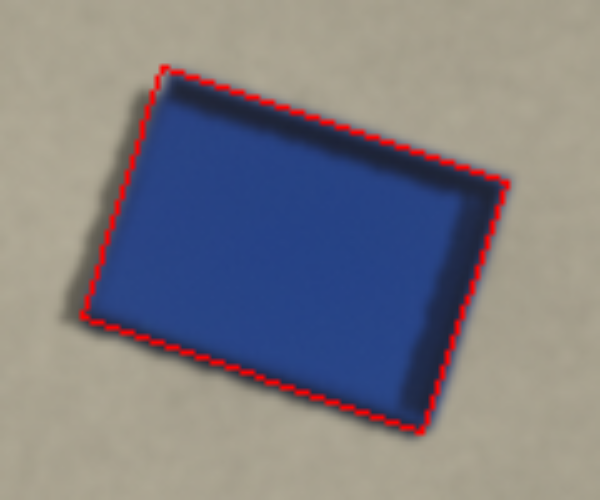

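The rectangle fits the bin's rim (corners 281,173 to 366,146). It measures 141 x 188 mm against the given 140 x 190, with its centre at about (508,-264) and yaw -0.32. Moving over the plate.

Call:
jog_arm(increments="-2.8 -2.3 0.25 0 0 -0.035 0; -2.75 -2.35 0.25 0 0 -0.035 0; -2.7 -2.4 0.25 0 0 -0.035 0; -2.6 -2.5 0.25 0 0 -0.035 0; -2.5 -2.6 0.25 0 0 -0.035 0; -2.4 -2.7 0.25 0 0 -0.035 0; -2.3 -2.8 0.25 0 0 -0.035 0; -2.2 -2.9 0.25 0 0 -0.035 0", squeeze=60)

```text
clock: 0.95
eef_pos: [400.9, 297.3, 211.1]
tcp_rot: [-3.142, -0.0, 2.964]
contact_force: [1.2, -0.3, -0.1]
opening: 0.502
```

Call:
jog_arm(increments="-2.1 -2.95 0.25 0 0 -0.035 0; -2 -3 0.25 0 0 -0.035 0; -1.9 -3.1 0.25 0 0 -0.035 0; -1.8 -3.15 0.25 0 0 -0.035 0; -1.65 -3.2 0.25 0 0 -0.035 0; -1.55 -3.25 0.25 0 0 -0.035 0; -1.4 -3.3 0.25 0 0 -0.035 0; -1.3 -3.4 0.25 0 0 -0.035 0")

```text
clock: 1.75
eef_pos: [523.8, 35.6, 191.1]
tcp_rot: [3.142, -0.0, -3.039]
contact_force: [-0.5, 0.7, 0.0]
opening: 0.499
```

Call:
jog_arm(increments="0 0 0 0 0 0 0; 0 0 0 0 0 0 0; 0 0 0 0 0 0 0; 0 0 0 0 0 0 0; 0 0 0 0 0 0 0; 0 0 0 0 0 0 0; 0 0 0 0 0 0 0; 0 0 0 0 0 0 0")

```text
clock: 2.55
eef_pos: [523.4, 37.2, 191.3]
tcp_rot: [3.142, 0.0, -3.04]
contact_force: [-0.2, 0.7, -0.6]
opening: 0.499
```

Run:
```python
from h import *
plan([524,36.5,120],3.248,4)
c=r.camera_info('wrist');im=r.grab_frame('wrist')
cv2.imwrite('pics/w1.png',im[:,:,::-1])
a=.106;u=np.array([np.cos(a),np.sin(a),0]);print(proj(c,[np.array([524,36.5,90])+k*u for k in(-27,0,27)]).round(0).tolist())
```

```text
pos [523.4  37.2 191.3] rot [ 3.142  0.    -3.04 ] F [-0.2  0.7 -0.6] open 0.499 t 2.55 dist/row 17.8 turn/row [ 0.     0.    -0.001]
[-0.01 -0.02  1.78]
[-0.01 -0.02  1.78]
[-0.01 -0.02  1.78]
[-0.01 -0.02  1.78]
[[262.0, 163.0], [262.0, 195.0], [263.0, 226.0]]
```

View pics/w1.png

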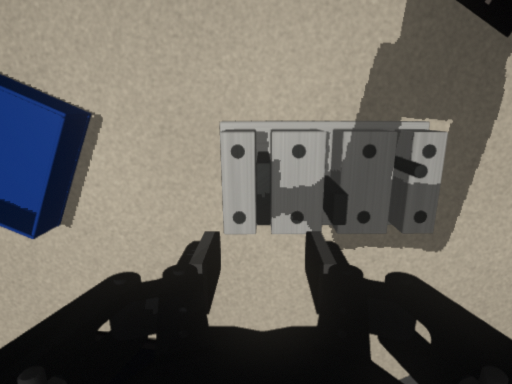

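Run:
```python
import cv2
a=cv2.imread('pics/w1.png')[120:245,210:350]
cv2.imwrite('pics/w1c.png',cv2.resize(cv2.convertScaleAbs(a,alpha=1.8),None,fx=5,fy=4.8,interpolation=cv2.INTER_CUBIC))
```

```text
(no output)
```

View pics/w1c.png

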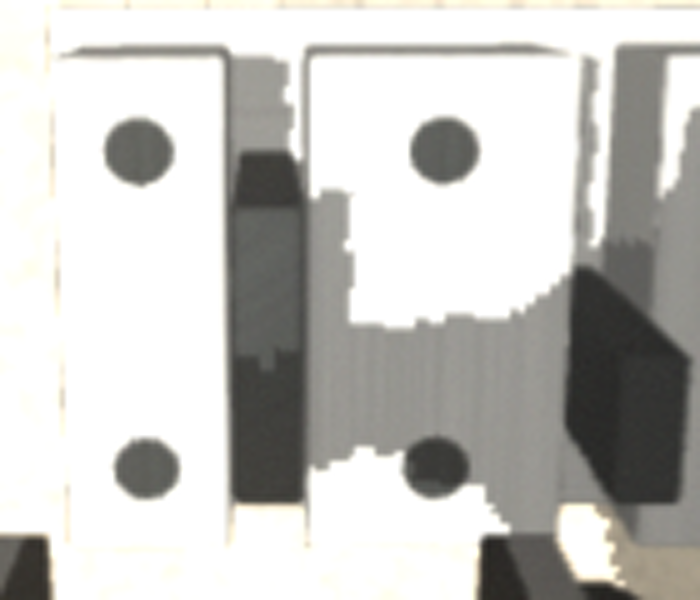

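The top face spans rows 163-224 and columns 257-271, matching the prediction (163-226, centre 262) to about 1 mm. Going straight down.

Call:
jog_arm(increments="0 0 2 0 0 0 0; 0 0 2 0 0 0 0; 0 0 2 0 0 0 0; 0 0 1.5 0 0 0 0; 0 0 1.5 0 0 0 0; 0 0 1 0 0 0 0; 0 0 1 0 0 0 0; 0 0 1 0 0 0 0")

```text
clock: 3.4
eef_pos: [523.8, 37.0, 70.9]
tcp_rot: [-3.142, 0.001, -3.04]
contact_force: [0.7, 0.2, 0.3]
opening: 0.505
```

Call:
jog_arm(increments="0 0 0.5 0 0 0 0; 0 0 0.4 0 0 0 0; 0 0 0 0 0 0 0; 0 0 0 0 0 0 0; 0 0 0 0 0 0 0; 0 0 0 0 0 0 0; 0 0 0 0 0 0 0; 0 0 0 0 0 0 0")

```text
clock: 4.2
eef_pos: [523.6, 37.0, 62.4]
tcp_rot: [-3.142, 0.0, -3.04]
contact_force: [-0.2, 0.4, 0.3]
opening: 0.501
```

Run:
```python
from h import *
for n in('wrist','side'): cv2.imwrite(f'pics/{n}2.png',r.grab_frame(n)[:,:,::-1])
a=cv2.imread('pics/side2.png')[160:310,120:300];cv2.imwrite('pics/side2c.png',cv2.resize(a,None,fx=4,fy=4))
```

```text
(no output)
```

View pics/wrist2.png

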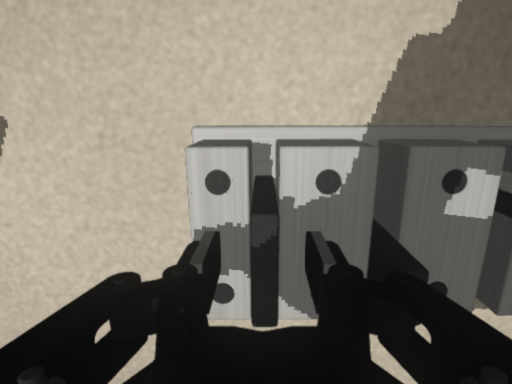

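View pics/side2c.png

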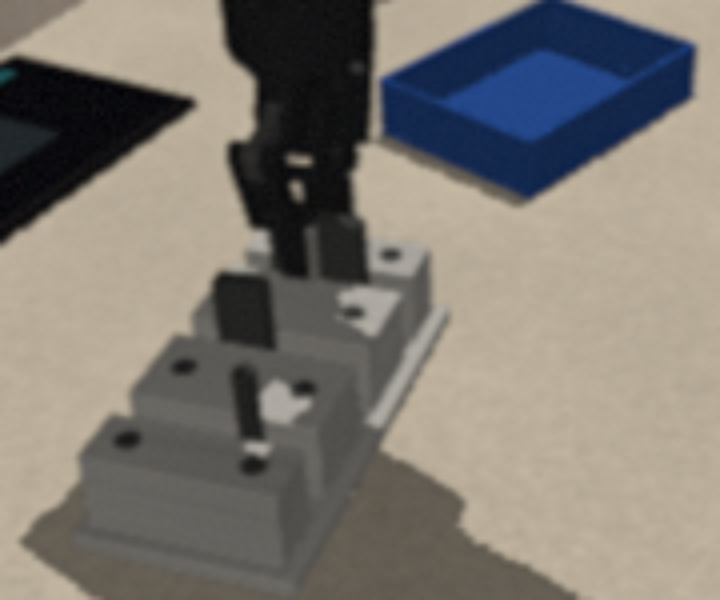

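The plate (columns 251-279) sits centred between the fingers (206 and 320), and the strip and pin are clear. Closing.

Call:
jog_arm(increments="0 0 0 0 0 0 -1; 0 0 0 0 0 0 -1; 0 0 0 0 0 0 -1; 0 0 0 0 0 0 -1; 0 0 0 0 0 0 -1; 0 0 0 0 0 0 -1; 0 0 0 0 0 0 -1; 0 0 0 0 0 0 -1", squeeze=70)

```text
clock: 5.1
eef_pos: [523.6, 37.1, 62.4]
tcp_rot: [3.142, 0.0, -3.04]
contact_force: [-1.1, 1.3, 5.0]
opening: 0.128
```

Call:
jog_arm(increments="0 0 -0.3 0 0 0 -1; 0 0 -0.5 0 0 0 -1; 0 0 -0.5 0 0 0 -1; 0 0 -0.5 0 0 0 -1; 0 0 -0.5 0 0 0 -1; 0 0 -0.5 0 0 0 -1; 0 0 -0.5 0 0 0 -1; 0 0 -0.5 0 0 0 -1")

```text
clock: 5.9
eef_pos: [523.5, 37.0, 100.7]
tcp_rot: [-3.142, 0.0, -3.04]
contact_force: [0.3, -0.1, -3.2]
opening: 0.127
```

Call:
jog_arm(increments="0 0 -1 0 0 0 -1; 0 0 -1 0 0 0 -1; 0 0 -1 0 0 0 -1; 0 0 -1 0 0 0 -1; 0 0 -1 0 0 0 -1; 0 0 -1 0 0 0 -1; 0 0 -0.5 0 0 0 -1; 0 0 0 0 0 0 -1")

```text
clock: 6.7
eef_pos: [524.0, 37.1, 166.2]
tcp_rot: [-3.142, 0.002, -3.04]
contact_force: [-0.3, -0.5, -2.5]
opening: 0.13
```

Run:
```python
from h import *
plan([508,-264,166],-.318+np.pi,16)
for n in('wrist','side'): cv2.imwrite(f'pics/{n}3.png',r.grab_frame(n)[:,:,::-1])
a=cv2.imread('pics/side3.png')[110:310,120:300];b=cv2.imread('pics/wrist3.png');cv2.imwrite('pics/s3.png',np.hstack([cv2.resize(a,(346,384)),cv2.resize(b,(454,384))]))
```

```text
pos [524.   37.1 166.2] rot [-3.142e+00  2.000e-03 -3.040e+00] F [-0.3 -0.5 -2.5] open 0.13 t 6.7 dist/row 18.8 turn/row [0.    0.    0.026]
[ 0.29 -1.86  0.  ]
[ 0.24 -1.87  0.  ]
[ 0.19 -1.87  0.  ]
[ 0.14 -1.88  0.  ]
[ 0.09 -1.88  0.  ]
[ 0.04 -1.88  0.  ]
[-0.01 -1.88  0.  ]
[-0.05 -1.88  0.  ]
[-0.1  -1.88  0.  ]
[-0.15 -1.88  0.  ]
[-0.2  -1.87  0.  ]
[-0.25 -1.87  0.  ]
[-0.3  -1.86  0.  ]
[-0.35 -1.85  0.  ]
[-0.4  -1.84  0.  ]
[-0.45 -1.83  0.  ]
```

View pics/s3.png

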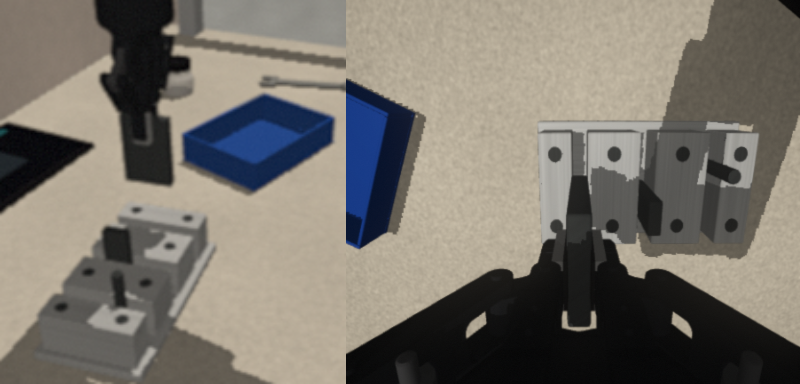

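The side view shows the plate hanging upright and clear of the fixture at (148,150) in the composite, with the strip and pin still standing. Transferring to the bin.

Call:
jog_arm(increments="0.3 -1.85 0 0 0 0.026 -1; 0.25 -1.85 0 0 0 0.026 -1; 0.2 -1.9 0 0 0 0.026 -1; 0.15 -1.9 0 0 0 0.026 -1; 0.1 -1.9 0 0 0 0.026 -1; 0.05 -1.9 0 0 0 0.026 -1; 0 -1.9 0 0 0 0.026 -1; -0.05 -1.9 0 0 0 0.026 -1")

```text
clock: 7.6
eef_pos: [514.4, -115.0, 164.6]
tcp_rot: [3.141, -0.001, 3.034]
contact_force: [0.2, 0.7, -3.8]
opening: 0.124
```

Call:
jog_arm(increments="-0.1 -1.9 0 0 0 0.026 -1; -0.15 -1.9 0 0 0 0.026 -1; -0.2 -1.85 0 0 0 0.026 -1; -0.25 -1.85 0 0 0 0.026 -1; -0.3 -1.85 0 0 0 0.026 -1; -0.35 -1.85 0 0 0 0.026 -1; -0.4 -1.85 0 0 0 0.026 -1; -0.45 -1.8 0 0 0 0.026 -1")

```text
clock: 8.4
eef_pos: [506.9, -265.3, 164.6]
tcp_rot: [3.141, -0.001, 2.826]
contact_force: [0.3, 0.4, -2.8]
opening: 0.125
```

Call:
jog_arm(increments="0 0 0 0 0 0 -1; 0 0 0 0 0 0 -1; 0 0 0 0 0 0 -1; 0 0 0 0 0 0 -1; 0 0 0 0 0 0 -1; 0 0 0 0 0 0 -1; 0 0 0 0 0 0 -1; 0 0 0 0 0 0 -1")

```text
clock: 9.2
eef_pos: [507.4, -264.5, 165.3]
tcp_rot: [-3.142, 0.0, 2.827]
contact_force: [0.0, 0.9, -3.6]
opening: 0.127
```

Run:
```python
from h import *
plan([508,-264,100],-.318+np.pi,4)
for n in('wrist','side'): cv2.imwrite(f'pics/{n}4.png',r.grab_frame(n)[:,:,::-1])
a=cv2.imread('pics/side4.png')[80:280,150:330];b=cv2.imread('pics/wrist4.png');cv2.imwrite('pics/s4.png',np.hstack([cv2.resize(a,(346,384)),cv2.resize(b,(454,384))]))
```

```text
pos [ 507.4 -264.5  165.3] rot [-3.142  0.     2.827] F [ 0.   0.9 -3.6] open 0.127 t 9.2 dist/row 16.3 turn/row [-0.     0.     0.001]
[-0.01  0.02  1.63]
[-0.01  0.02  1.63]
[-0.01  0.02  1.63]
[-0.01  0.02  1.63]
```

View pics/s4.png

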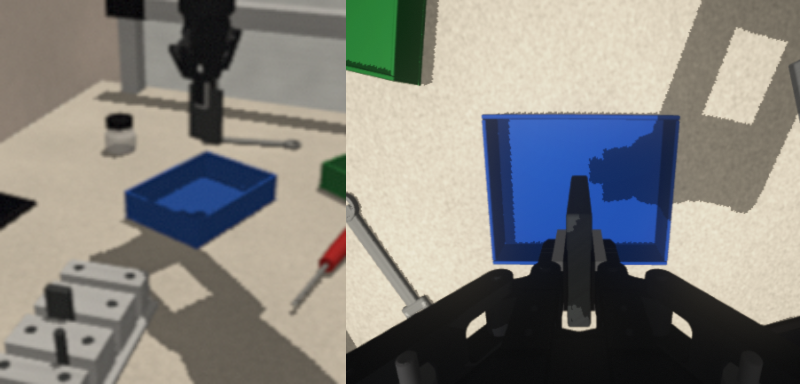

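The plate is over the middle of the blue bin (wrist composite: bin columns 483-680, plate 580). Its bottom is 52 mm below the TCP, so I expect floor contact at a TCP height of about 56 mm.

Call:
jog_arm(increments="0 0 1.5 0 0 0 -1; 0 0 1.8 0 0 0 -1; 0 0 1.8 0 0 0 -1; 0 0 1.5 0 0 0 -1; 0 0 1.5 0 0 0 -1; 0 0 1 0 0 0 -1; 0 0 0.7 0 0 0 -1; 0 0 0.5 0 0 0 -1")

```text
clock: 10.1
eef_pos: [507.5, -264.6, 61.8]
tcp_rot: [3.142, -0.0, 2.827]
contact_force: [-0.6, -0.3, -3.1]
opening: 0.127
```

Call:
jog_arm(increments="0 0 0.2 0 0 0 -1; 0 0 0.1 0 0 0 -1; 0 0 0.05 0 0 0 -1; 0 0 0.05 0 0 0 -1; 0 0 0 0 0 0 -1; 0 0 0 0 0 0 -1; 0 0 0 0 0 0 -1; 0 0 0 0 0 0 -1")

```text
clock: 10.9
eef_pos: [507.4, -264.6, 58.4]
tcp_rot: [-3.142, 0.0, 2.827]
contact_force: [-0.1, 0.1, -3.0]
opening: 0.128
```

Call:
jog_arm(increments="0 0 0.05 0 0 0 -1; 0 0 0.05 0 0 0 -1; 0 0 0.05 0 0 0 -1; 0 0 0.05 0 0 0 -1; 0 0 0 0 0 0 -1; 0 0 0 0 0 0 -1; 0 0 0 0 0 0 -1; 0 0 0 0 0 0 -1")

```text
clock: 11.7
eef_pos: [507.4, -264.6, 56.4]
tcp_rot: [3.142, 0.0, 2.827]
contact_force: [-1.3, 0.3, 2.9]
opening: 0.129
```

The force went from -3 to +3 N, so the plate is on the floor. Releasing.

Call:
jog_arm(increments="0 0 0 0 0 0 -0.6; 0 0 0 0 0 0 -0.5; 0 0 0 0 0 0 -0.4; 0 0 0 0 0 0 -0.2; 0 0 0 0 0 0 0; 0 0 0 0 0 0 0; 0 0 0 0 0 0 0; 0 0 0 0 0 0 0")

```text
clock: 12.5
eef_pos: [507.4, -264.6, 56.3]
tcp_rot: [-3.142, -0.0, 2.827]
contact_force: [-0.5, -0.1, 0.4]
opening: 0.502
```

Run:
```python
from h import *
for n in('wrist','side'): cv2.imwrite(f'pics/{n}5.png',r.grab_frame(n)[:,:,::-1])
a=cv2.imread('pics/side5.png')[120:280,170:330];b=cv2.imread('pics/wrist5.png');cv2.imwrite('pics/s5.png',np.hstack([cv2.resize(a,(346,384)),cv2.resize(b,(454,384))]))
```

```text
(no output)
```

View pics/s5.png

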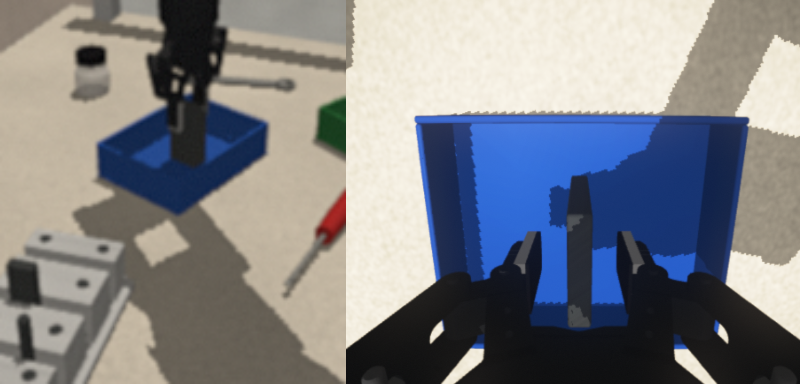

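The plate stands upright in the bin (wrist composite (580,250)), with both pads clear on either side. Backing straight up.

Call:
jog_arm(increments="0 0 -0.7 0 0 0 0; 0 0 -1 0 0 0 0; 0 0 -1.5 0 0 0 0; 0 0 -2 0 0 0 0; 0 0 -2 0 0 0 0; 0 0 -2 0 0 0 0; 0 0 -2 0 0 0 0; 0 0 -2 0 0 0 0")

```text
clock: 13.4
eef_pos: [507.5, -264.7, 190.7]
tcp_rot: [-3.141, 0.001, 2.827]
contact_force: [0.0, -0.4, -0.3]
opening: 0.5
```

Call:
jog_arm(increments="0 0 -1 0 0 0 0; 0 0 0 0 0 0 0; 0 0 0 0 0 0 0; 0 0 0 0 0 0 0; 0 0 0 0 0 0 0; 0 0 0 0 0 0 0; 0 0 0 0 0 0 0; 0 0 0 0 0 0 0")

```text
clock: 14.2
eef_pos: [507.3, -264.5, 198.0]
tcp_rot: [3.142, -0.0, 2.827]
contact_force: [0.0, -1.1, -0.3]
opening: 0.501
```

Run:
```python
from h import *
for n in('wrist','side','top'): cv2.imwrite(f'pics/{n}6.png',r.grab_frame(n)[:,:,::-1])
a=cv2.imread('pics/side6.png')[120:310,120:310];b=cv2.imread('pics/wrist6.png');cv2.imwrite('pics/s6.png',np.hstack([cv2.resize(a,(346,384)),cv2.resize(b,(454,384))]))
p,q=[cv2.imread(f'pics/top{i}.png')[125:190,135:240] for i in(0,6)]
cv2.imwrite('pics/t6.png',cv2.resize(np.vstack([p,q]),None,fx=4,fy=4))
s=r.sense();print(s['clock'],s['eef_pos'],s['contact_force'])
```

```text
14.35 [ 507.3716143  -264.57175482  198.23284692] [ 0.60954761 -1.20901069  0.32827902]
```

View pics/s6.png

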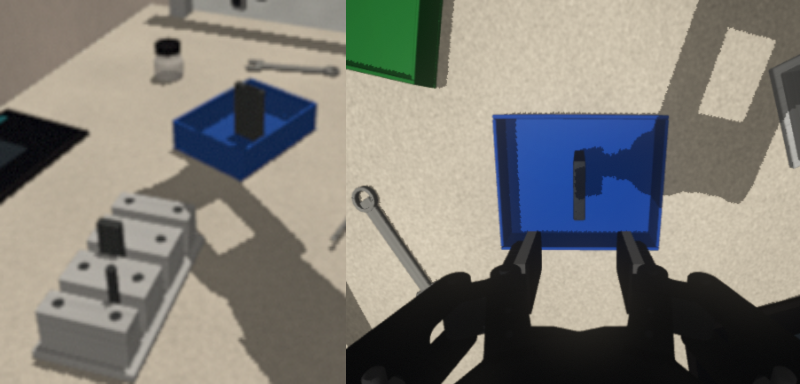

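View pics/t6.png

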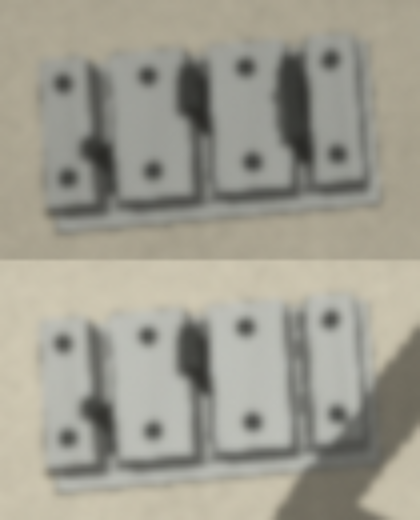

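The plate stands in the middle of the bin (wrist composite (579,185)). The strip and pin are unchanged between the before and after top crops, and the arm is clear.

```bash
python3 -c "
from rig import r
print(r.sign_off())"
```

```text
the job is handed in; nothing more can be done
None
```

The wide plate is out of its gap and standing upright near the middle of the blue bin. I lifted it by its top edge with 70 N, lowered it until it touched the bin floor (force went from −3 to +3 N at TCP z 56 mm), released it and backed off to z = 198 mm. I handed the job in at about 14.4 s, and the hand-in reports no verdict.

- **Plate:** the last pictures show it upright and free of the gripper. Standing like this, its centre is about 40 mm above the bin floor against the 45 mm limit, worked out from its 80 mm height rather than measured.
- **Strip and pin:** they look unmoved when I compare the top-view crops from before and after. I compared these by eye and did not measure the distances.
- **Measurements:** the bin came out at 141 × 188 mm against the given 140 × 190 mm. The top and side cameras disagreed by about 2 mm on the fixture, which is within the stated calibration. No check failed.

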